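# Open the plant-feed canister with the unknown thread and hold its cap up

## Task

Get the plant feed ready for scooping: first take the chrome lifter out of its wooden drying stand and stand it upright, handle up, in the white cup, and let go of it. Then open the feed canister: nobody remembers which way its cap turns, so try loosening it both ways until it comes free, lift it off and finish still holding it, level and in the air, at least 6 cm higher than it sat on the canister. Leave the baking dish, the scrub pad and the piggy bank where they are.

Things in the scene. Friction and masses are not known exactly. Their poses are not given: they have to be found in the camera images.
- lifter: Chrome shoehorn-style lifter, 175 mm long, 0.11 kg, standing upright in the slot of the stand at the start. Origin: centre of its foot (lower end); z runs up along it to the handle. Blade from 0 to 105 mm: a shallow trough 34 mm wide along its y, 9 mm deep along its x. Handle from 100 to 175 mm: a flat bar 20 mm wide along y and 12 mm thick along x.
- cup: White ceramic cup without handle, loose, 0.3 kg, 95 mm high, 64 mm across the rim, wall 4 mm, slightly narrower at the foot. Origin: centre of its underside; the inner floor lies about 5 mm above.
- stand: Wooden drying stand fixed to the sill, a block 60 x 90 mm (x, y), 50 mm high, with a slot 14 mm (x) by 38 mm (y) in the middle of its top, 42 mm deep. Origin: centre of its underside.
- canister: Aluminium plant-feed canister fixed to the sill: 110 mm across, shoulder at 100 mm, with a neck 52 mm across that ends at 126 mm; the cap covers the neck. Origin: centre of its underside, z up. It, the cup and the stand trade places from start to start.
- cap: Round aluminium cap of the canister, loose, about 0.12 kg, 80 mm across. Origin: centre of its lower edge, 104 mm above the sill when the cap is on; z up. Its flat top is 28 mm above the origin and carries a plain round black grip knob, 32 mm across, rising from 28 to 56 mm above the origin, with a thin metal line across its top along the cap's x. Forced against the stop, the knob slips in the fingers.
- neck (a point): Centre of the top of the canister's neck, 126 mm above the sill. Two lugs in the cap lie under a flange of the neck. Turned 50 to 60 degrees its loosening way, the cap is free to lift, and stays so up to 120 degrees (75 is safe); the other way it meets a hard stop after 8 to 20 degrees. Which way loosens varies and cannot be seen. Till then it turns easily but cannot be pulled off.
- dish: Shallow clear glass baking dish, 140 x 220 mm, 45 mm high, bystander on the far side. Origin: centre of its underside.
- pad: Hard purple silicone scrub pad, 70 x 100 x 18 mm, bystander. Origin: centre of its underside.
- piggy: White ceramic piggy bank, about 120 mm long, 116 mm high to the ears, bystander. Origin: between its feet on the sill.
Not all that is in view belongs to the job. Leave any green or purple look-alike of the canister alone.

How it is judged:
By the outcome, as a careful person would: the job done as asked, in the order asked, and still so for the second after the job is handed in, while the arm keeps its last pose, push and grip.
It also fails if it takes over 61 s, if anything falls off the work surface, if the arm or the gripper's body presses on something with over 40 N, if the wrist force passes 120 N, or if a joint passes its speed limit or range.

## Robot

A 6-joint arm with a two-finger parallel gripper is mounted at the origin on the work surface. World frame = base frame: x ahead of the robot, y to its left, z up, the work surface at z = 0. Lengths are in m, angles in rad, forces in N, time in s.
With the tool pointing down it reaches from about 0.3 to 0.775 m from the base axis. Payload 14.6 kg.
Tool frame: the origin (TCP) lies on the centre line of the jaws, within the pads' length; the fingertips stand ctrl.tcp_to_tips ahead of it and the grasp point (between the pads) lies 2 mm behind it (ctrl.tcp_to_tips is the distance from the TCP to the fingertips, in m); z points along the fingers, y is the line along which they close (so a half turn about z gives the same grasp; the last joint's range is limited). The gripper opens to 94 mm and grips with 3 to 60 N. Pads are 16 mm wide; open, the fingers measure 119 mm over their backs; the gripper's body (75 mm by 177 mm) begins 78 mm behind the grasp point.
Start: joints at [-1.284, 0.3, 1.521, -0, 1.321, -0.067], TCP at [0.191, -0.516, 0.191] pointing down, gripper open.
Joint ranges: [-3.03, 3.03], [-0.79, 2.21], [0.23, 2.52], [-1.04, 4.18], [0, 3.07], [-2.55, 2.55]. Speed limits (rad/s): [2.22, 2.22, 2.57, 3.14, 3.14, 3.14].

## Interface

Orientations are given as [roll, pitch, yaw] about the fixed x, y, z axes, in that order (R = Rz(yaw) Ry(pitch) Rx(roll)).
In Python, from station import telemetry, viewer, hand_in, ctrl gives the robot as it stands.
- The arm moves only by the tool step_arm, never from a script. Its argument "plan" is a list of rows, each an object of numbers: "dx", "dy", "dz": the shift along the tool's x, y, z scaled (see below); "rx", "ry", "rz": the turn, a rotation vector about the tool's x, y, z scaled (see below); "claw": the closure, from 0 (fully open) to 1 (shut). In form: [{"dx": .., "dy": .., "dz": .., "rx": .., "ry": .., "rz": .., "claw": ..}, ...]. A call has 1 to 10 rows; each row shifts and turns the commanded pose from where the row before left it, along the tool's axes as they then stand; what a row does not reach is not made up. The controller multiplies each number of a shift by 0.1 m and each number of a turn by 90 degrees. A row lasts 1/10 s, in which the tool goes at most 50 mm and 8.59 degrees, less where a joint would pass 70% of its speed; a pose out of reach is approached as far as the arm can. A call with a number of a shift or a turn outside -1 to 1 is refused whole. A call with a gripper value outside its range is refused whole. The fingers move at their own pace and stop on an object; "grip_force" is the grip in N (left out, the last holds). Time passes only in rows, so rows that do not move let the fingers close. It gives the time, the measured TCP pose, the force, the opening and the grip force at its end, in the units of the state.
- telemetry.get_obs(): the state, without advancing time (a new reading comes with each control period).
- viewer.camera(name): name is "scene" or "top" or "wrist"; returns a dict with "img" (480x640x3 uint8, red, green, blue), "z_map" (480x640 float32, m along the optical axis (not along the pixel's ray), 0 where there is no reading), "fx", "fy", "cx", "cy" (pixels), "R" (3x3) and "t" (3): a world point X has camera coordinates R X + t; the wrist camera has in their place "tool_from_camera" (4x4, takes a point from camera to tool coordinates, whose origin is the TCP and whose axes are the flange's). Camera axes: x right, y down, z forward; pixel columns grow to the right and rows downward; lengths in m; the calibration is good to about 2 mm. A picture is of the moment at which its call begins: read the wrist's pose just before it.
- hand_in(): hands the job in; it is judged then, once.
Trained networks look in a picture, given as the dict that the camera call returned (one of the last four; its "shot" number tells which), for a name from the list of things; names that differ only in an ending like _2 or _b are one class to them, and where a whole thing is asked for, a point or a joint stands for the part that bears it (a point fixed in the world has none). Each returns a list of dicts, best first, with "score" (0 to 1); they miss things now and then, are a little off and sometimes report something else, mostly with a low value. They report only what shows in the picture. A call takes as long as a camera call. They do not tell look-alikes from the thing itself.
- viewer.recognise(target, picture): "rect" ([left, top, right, bottom] in pixels, round what is visible of it).
The state is a dict: "time_s": time; "qpos": joint angles; "joint_vel": joint speeds; "tau": joint torques, N m; "ee_pos": TCP position; "eef_rot": TCP orientation; "force": force on the tool from outside, world axes, zero at the start; "moment": the same for the moment, N m; "grip_width": finger opening in m; "grip_force": force on a finger pad.
Only numpy, scipy, OpenCV 4.12 (cv2) and the standard library are available. Lean on these libraries where they do the work, as an engineer would, in place of code of your own. Each camera call takes 0.05 s, during which the arm holds its last target. There are 200 camera calls.

## Working session

There is one attempt and no reset: what is moved stays moved. The work goes in short steps, Python scripts to look and compute and a tool call to move; the robot and the scene stay as the last step left them, time stands still between calls to the robot, and variables do not carry over. Pictures are saved under pics/ and viewed, at most 10 in all, crops included, and the job is handed in when it is done.

Besides the shell and the picture viewer there is one more tool, called after ">>>" in YAML: its name, and indented under it one key for each argument. step_arm: Moves the arm, as the interface text tells. Shifts and turns lie within -1 to 1; 1 stands for 0.1 m of shift or 90 degrees of turn. Its arguments: {"type":"object","properties":{"plan":{"type":"array"},"grip_force":{"type":"number"}},"required":["plan"]}

```bash
mkdir -p pics
cat > h.py <<'E'
import numpy as np, cv2
from station import telemetry, viewer, hand_in, ctrl
from scipy.spatial.transform import Rotation as Rn
def cloud(p, obs=None):
    z=p["z_map"]; v,u=np.mgrid[:480,:640]
    c=np.stack([(u-p["cx"])/p["fx"]*z,(v-p["cy"])/p["fy"]*z,z],-1)
    if "R" in p: w=(c-p["t"])@p["R"]
    else:
        T=np.array(p["tool_from_camera"]); w=c@T[:3,:3].T+T[:3,3]
        w=w@Rn.from_euler('xyz',obs["eef_rot"]).as_matrix().T+obs["ee_pos"]
    w[z==0]=np.nan; return w
def save(p,n): cv2.imwrite("pics/"+n,cv2.cvtColor(p["img"],cv2.COLOR_RGB2BGR))
E
python3 - <<'E'
from h import *
print(ctrl.tcp_to_tips, telemetry.get_obs())
ims=[]
for n in ("scene","top"):
    p=viewer.camera(n); save(p,n+".png"); w=cloud(p); np.save(n+"_w.npy",w)
    for t in "lifter cup stand canister cap dish pad piggy".split():
        for r in viewer.recognise(t,p)[:3]:
            l,tp,rr,b=[int(x) for x in r["rect"]]; q=w[tp:b+1,l:rr+1].reshape(-1,3)
            c=w[min(479,(tp+b)//2),min(639,(l+rr)//2)]
            print(n,t,round(r["score"],2),[l,tp,rr,b],np.round(c,3),np.round(np.nanmax(q[:,2]),3))
E
```

```text
0.017 {'time_s': 0.0, 'qpos': array([-1.28358225e+00,  3.00458354e-01,  1.52163470e+00,  1.30778454e-05,
        1.32068499e+00, -6.66065229e-02]), 'joint_vel': array([-4.84496368e-05, -5.82076678e-04,  1.40315226e-03, -1.80304412e-03,
        1.26749004e-04, -1.01646040e-04]), 'tau': array([ 1.40799177e-03, -5.31808341e+01, -3.52728868e+01,  7.08673079e-02,
        2.44989916e-02, -8.32584715e-05]), 'ee_pos': array([ 0.19047879, -0.51564444,  0.18997065]), 'eef_rot': array([-3.14041074e+00, -9.15352098e-05,  3.53817304e-01]), 'force': array([ 0.91448939, -0.02460973, -0.61632319]), 'moment': array([ 0.03153423,  0.0350097 , -0.00304683]), 'grip_force': 0.0, 'grip_width': 0.09411559459385592}
scene lifter 0.81 [166, 228, 198, 275] [ 0.507 -0.264  0.134] 0.186
scene cup 0.87 [399, 210, 432, 259] [0.558 0.185 0.095] 0.098
scene stand 0.59 [165, 260, 218, 301] [ 0.521 -0.267  0.049] 0.103
scene canister 0.81 [148, 158, 207, 219] [ 0.323 -0.262  0.101] 0.132
scene canister 0.66 [365, 159, 421, 217] [0.438 0.179 0.1  ] 0.131
scene canister 0.62 [223, 172, 274, 237] [ 0.402 -0.125  0.1  ] 
[... 530 characters left out ...]
op cup 0.94 [195, 224, 236, 261] [0.545 0.218 0.002] 0.099
top stand 0.81 [430, 237, 487, 288] [ 0.495 -0.264  0.044] 0.188
top stand 0.54 [272, 103, 390, 183] [ 0.755 -0.019  0.007] 0.052
top canister 0.97 [261, 306, 323, 363] [0.355 0.054 0.127] 0.131
top canister 0.94 [184, 279, 251, 344] [0.396 0.186 0.126] 0.132
top canister 0.72 [432, 344, 502, 404] [ 0.285 -0.25   0.125] 0.132
top cap 0.8 [302, 214, 347, 259] [ 0.522 -0.003  0.161] 0.164
top cap 0.16 [272, 104, 391, 182] [ 0.755 -0.019  0.007] 0.052
top dish 0.61 [270, 102, 391, 184] [ 0.755 -0.017  0.008] 0.052
top pad 0.72 [437, 149, 491, 191] [ 0.691 -0.293  0.018] 0.024
top piggy 0.61 [155, 129, 207, 184] [0.693 0.269 0.102] 0.118
```

View pics/scene.png

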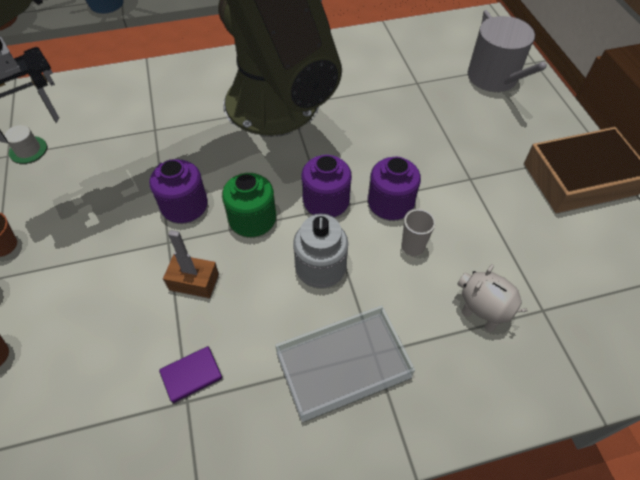

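View pics/top.png

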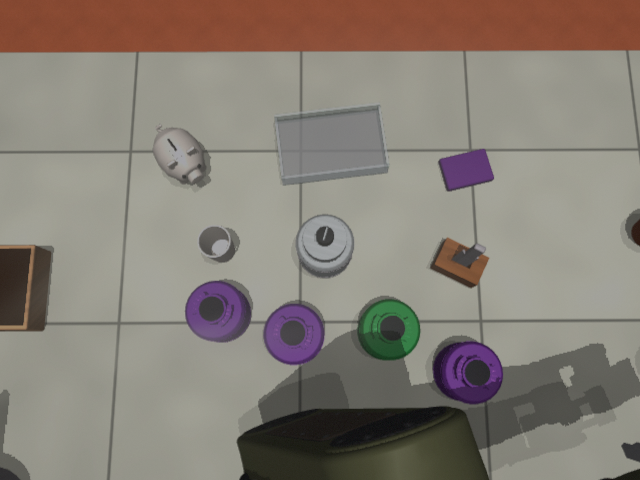

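Run:
```python
from h import *
for n in ("scene","top"):
    w=np.load(n+"_w.npy"); q=w.reshape(-1,3); q=q[np.isfinite(q[:,2])]
    def sel(c,r,lo,hi):
        m=(np.hypot(q[:,0]-c[0],q[:,1]-c[1])<r)&(q[:,2]>lo)&(q[:,2]<hi); s=q[m]
        mn=s.min(0);mx=s.max(0); print(n,c,lo,len(s),np.round(s.mean(0),4),np.round((mn+mx)/2,4),np.round(mx-mn,3)); return s
    s=sel((.5,-.264),.07,.16,.2)      # lifter handle
    h=sel((.5,-.264),.08,.11,.2); 
    b=sel((.5,-.264),.08,.04,.056); print(cv2.minAreaRect(b[:,:2].astype(np.float32)))
    c=sel((.545,.21),.07,.088,.105); print(cv2.minEnclosingCircle(c[:,:2].astype(np.float32)))
    k=sel((.522,-.003),.05,.152,.17); print(cv2.minEnclosingCircle(k[:,:2].astype(np.float32)))
    r=sel((.522,-.003),.06,.124,.14); print(cv2.minEnclosingCircle(r[:,:2].astype(np.float32)))
    if n=="top": print(cv2.minAreaRect(s[:,:2].astype(np.float32)))
```

```text
scene (0.5, -0.264) 0.16 140 [ 0.5011 -0.2677  0.1759] [ 0.4994 -0.2685  0.1732] [0.017 0.02  0.026]
scene (0.5, -0.264) 0.11 325 [ 0.5019 -0.2675  0.1524] [ 0.499  -0.2692  0.1484] [0.017 0.027 0.076]
scene (0.5, -0.264) 0.04 1080 [ 0.5053 -0.267   0.0499] [ 0.4989 -0.2685  0.048 ] [0.093 0.107 0.016]
((0.49765676259994507, -0.26866987347602844), (0.09268948435783386, 0.06229115277528763), 63.16117858886719)
scene (0.545, 0.21) 0.088 248 [0.5306 0.204  0.0933] [0.5305 0.2041 0.0932] [0.065 0.063 0.01 ]
((0.53099125623703, 0.2038135826587677), 0.03339715301990509)
scene (0.522, -0.003) 0.152 218 [ 0.5293 -0.004   0.1596] [ 0.5272 -0.0039  0.1585] [0.033 0.031 0.012]
((0.5270496606826782, -0.0025100484490394592), 0.016931548714637756)
scene (0.522, -0.003) 0.124 913 [ 0.5346 -0.0056  0.1321] [ 0.5276 -0.0034  0.132 ] [0.08  0.08  0.016]
((0.527324378490448, -0.003431636141613126), 0.04095147177577019)
top (0.5, -0.264) 0.16 117 [ 0.4941 -0.2672  0.1774] [ 0.4951 -0.2686  0.1741] [0.016 0.021 0.027]
top (0.5, -0.264) 0.11 227 [ 0.4936 -0.2663  0.1561] [ 0.496  -0.2713  0.1492] [0.019 0.027 0.077]
top (0.5, -0.264) 0.04 1187 [ 0.4927 -0.2657  0.0492] [ 0.4955 -0.2685  0.0481] [0.093 0.106 0.015]
((0.4953102171421051, -0.2690345048904419), (0.0904197245836258, 0.06151916831731796), 62.78092956542969)
top (0.545, 0.21) 0.088 249 [0.5296 0.2039 0.0935] [0.5286 0.2029 0.0938] [0.064 0.062 0.011]
((0.5288336277008057, 0.20300114154815674), 0.0323423333466053)
top (0.522, -0.003) 0.152 259 [ 0.5241 -0.0038  0.159 ] [ 0.5244 -0.0041  0.1582] [0.03  0.03  0.012]
((0.5247365236282349, -0.003703065449371934), 0.016157325357198715)
top (0.522, -0.003) 0.124 1226 [ 0.5233 -0.0039  0.1313] [ 0.5252 -0.0042  0.1317] [0.079 0.078 0.015]
((0.525048017501831, -0.0037010388914495707), 0.0401359461247921)
((0.4950937032699585, -0.26849186420440674), (0.02000582404434681, 0.011820359155535698), 59.49409866333008)
```

Candidates: 
- **Canister:** only the silver one has a knobbed cap, at scene (321,250) / top (325,243). The look-alikes in the scene view are purple at (180,190), (327,185) and (394,187), and green at (250,203).
- **Cup:** scene (417,233). The grey watering can at (500,55) and the white pot at (22,143) could be taken for it.
- **Lifter and stand:** scene (188,262), and nothing else resembles them.

I choose silver, the handleless white cup, and the chrome bar in the wooden block.

Run:
```python
import cv2
a=cv2.imread("pics/scene.png"); b=cv2.imread("pics/top.png")
c=cv2.hconcat([cv2.resize(a[190:310,150:270],(390,390),interpolation=2),cv2.resize(b[200:290,270:360],(390,390),interpolation=2)])
cv2.imwrite("pics/crop.png",c)
```

```text
(no output)
```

View pics/crop.png

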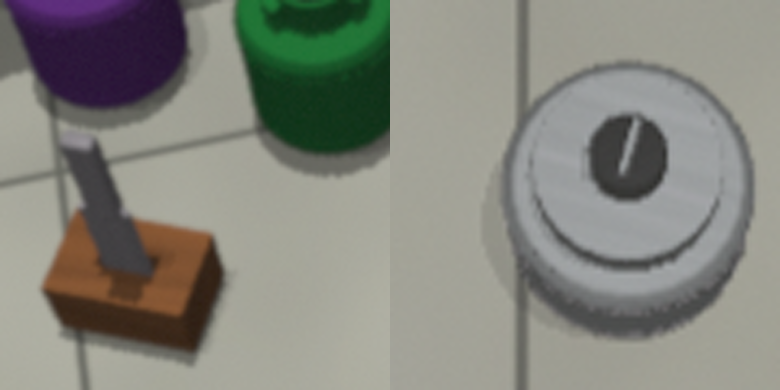

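>>> step_arm:
  plan:
    - {"dz": -0.1,"rz": -0.0927,"claw": 0}
    - {"dz": -0.1,"rz": -0.0927,"claw": 0}
    - {"dz": -0.1,"rz": -0.0927,"claw": 0}
    - {"dz": -0.1,"rz": -0.0927,"claw": 0}
    - {"dz": -0.1,"rz": -0.0927,"claw": 0}

```text
$.plan[0]: bad value
```

>>> step_arm:
  plan:
    - {"dx": 0.362,"dy": 0.155,"claw": 0}
    - {"dx": 0.362,"dy": 0.155,"claw": 0}
    - {"dx": 0.362,"dy": 0.155,"claw": 0}
    - {"dx": 0.362,"dy": 0.155,"claw": 0}
    - {"dx": 0.362,"dy": 0.155,"claw": 0}
    - {"dx": 0.362,"dy": 0.155,"claw": 0}
    - {"dx": 0.362,"dy": 0.155,"claw": 0}
    - {"dx": 0.362,"dy": 0.155,"claw": 0}
    - {"dx": 0.362,"dy": 0.155,"claw": 0}
    - {"dx": 0.362,"dy": 0.155,"claw": 0}

```text
$.plan[0]: bad value
```

The crop shows the lifter in the wooden slot (left half, about (100,200)) and the silver canister with a black knob and metal line (right half, about (630,157)), so the choice stands. The moves were refused, so I'll give every field in each row.

>>> step_arm:
  plan:
    - {"dx": 0,"dy": 0,"dz": -0.1,"rx": 0,"ry": 0,"rz": -0.0927,"claw": 0}
    - {"dx": 0,"dy": 0,"dz": -0.1,"rx": 0,"ry": 0,"rz": -0.0927,"claw": 0}
    - {"dx": 0,"dy": 0,"dz": -0.1,"rx": 0,"ry": 0,"rz": -0.0927,"claw": 0}
    - {"dx": 0,"dy": 0,"dz": -0.1,"rx": 0,"ry": 0,"rz": -0.0927,"claw": 0}
    - {"dx": 0,"dy": 0,"dz": -0.1,"rx": 0,"ry": 0,"rz": -0.0927,"claw": 0}

```text
time_s: 1.4
ee_pos: [0.1905, -0.5159, 0.241]
eef_rot: [3.142, 0.0, 1.088]
force: [0.4, -0.1, -0.6]
grip_width: 0.0939
grip_force: 0.0
```

>>> step_arm:
  plan:
    - {"dx": 0.362,"dy": 0.155,"dz": 0,"rx": 0,"ry": 0,"rz": 0,"claw": 0}
    - {"dx": 0.362,"dy": 0.155,"dz": 0,"rx": 0,"ry": 0,"rz": 0,"claw": 0}
    - {"dx": 0.362,"dy": 0.155,"dz": 0,"rx": 0,"ry": 0,"rz": 0,"claw": 0}
    - {"dx": 0.362,"dy": 0.155,"dz": 0,"rx": 0,"ry": 0,"rz": 0,"claw": 0}
    - {"dx": 0.362,"dy": 0.155,"dz": 0,"rx": 0,"ry": 0,"rz": 0,"claw": 0}
    - {"dx": 0.362,"dy": 0.155,"dz": 0,"rx": 0,"ry": 0,"rz": 0,"claw": 0}
    - {"dx": 0.362,"dy": 0.155,"dz": 0,"rx": 0,"ry": 0,"rz": 0,"claw": 0}
    - {"dx": 0.362,"dy": 0.155,"dz": 0,"rx": 0,"ry": 0,"rz": 0,"claw": 0}
    - {"dx": 0.362,"dy": 0.155,"dz": 0,"rx": 0,"ry": 0,"rz": 0,"claw": 0}
    - {"dx": 0.362,"dy": 0.155,"dz": 0,"rx": 0,"ry": 0,"rz": 0,"claw": 0}

```text
time_s: 2.4
ee_pos: [0.4986, -0.2679, 0.2407]
eef_rot: [3.141, 0.0, 1.082]
force: [0.9, 0.6, -0.2]
grip_width: 0.0941
grip_force: 0.0
```

Run:
```python
from h import *
o=telemetry.get_obs(); p=viewer.camera("wrist"); save(p,"w1.png"); w=cloud(p,o)
q=w.reshape(-1,3); q=q[np.isfinite(q[:,2])]
m=(np.hypot(q[:,0]-.497,q[:,1]+.2685)<.05)
for lo,hi in ((.175,.2),(.12,.175),(.06,.1)):
    s=q[m&(q[:,2]>lo)&(q[:,2]<hi)]
    if len(s)>5: print(lo,len(s),np.round(s.mean(0),4),cv2.minAreaRect(s[:,:2].astype(np.float32)),s[:,2].max())
print(o["ee_pos"],o["eef_rot"])
```

```text
0.175 450 [ 0.4988 -0.2676  0.1829] ((0.498235285282135, -0.2684481739997864), (0.019491415470838547, 0.011638380587100983), 61.96186065673828) 0.1856658789062228
0.12 229 [ 0.5024 -0.2606  0.1499] ((0.5019643902778625, -0.26125070452690125), (0.0037156199105083942, 0.011918115429580212), 64.55010986328125) 0.17477392714753076
0.06 70 [ 0.5042 -0.2572  0.0808] ((0.5033240914344788, -0.25706809759140015), (0.010911813005805016, 0.0036192601546645164), 5.1045074462890625) 0.09971604304363191
[ 0.49855823 -0.26789404  0.24065036] [3.14136792e+00 1.88975159e-05 1.08188812e+00]
```

View pics/w1.png

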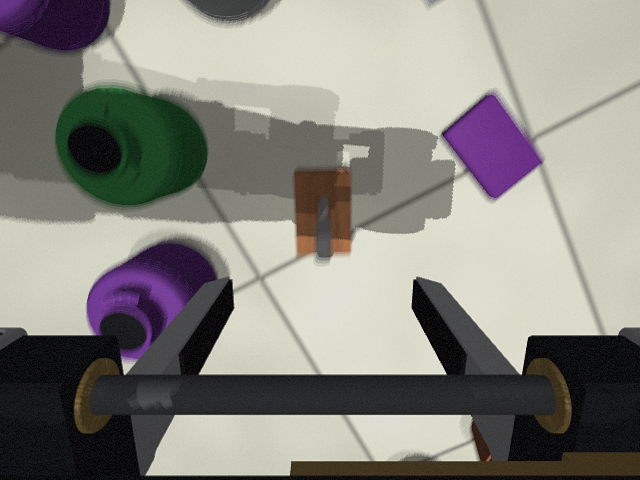

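The wrist view shows the lifter handle at (323,240), centred between the fingers and aligned with them. I'll descend and grip.

>>> step_arm:
  plan:
    - {"dx": 0,"dy": 0,"dz": 0.3,"rx": 0,"ry": 0,"rz": 0,"claw": 0}
    - {"dx": 0,"dy": 0,"dz": 0.3,"rx": 0,"ry": 0,"rz": 0,"claw": 0}
    - {"dx": 0,"dy": 0,"dz": 0.25,"rx": 0,"ry": 0,"rz": 0,"claw": 0}
    - {"dx": 0,"dy": 0,"dz": 0,"rx": 0,"ry": 0,"rz": 0,"claw": 0.5}
    - {"dx": 0,"dy": 0,"dz": 0,"rx": 0,"ry": 0,"rz": 0,"claw": 1}
    - {"dx": 0,"dy": 0,"dz": 0,"rx": 0,"ry": 0,"rz": 0,"claw": 1}
    - {"dx": 0,"dy": 0,"dz": 0,"rx": 0,"ry": 0,"rz": 0,"claw": 1}
    - {"dx": 0,"dy": 0,"dz": 0,"rx": 0,"ry": 0,"rz": 0,"claw": 1}
    - {"dx": 0,"dy": 0,"dz": 0,"rx": 0,"ry": 0,"rz": 0,"claw": 1}
    - {"dx": 0,"dy": 0,"dz": 0,"rx": 0,"ry": 0,"rz": 0,"claw": 1}
  grip_force: 25

```text
time_s: 3.45
ee_pos: [0.4975, -0.2692, 0.1558]
eef_rot: [3.141, 0.0, 1.082]
force: [-1.0, -0.8, -0.2]
grip_width: 0.0419
grip_force: 0.0
```

>>> step_arm:
  plan:
    - {"dx": 0,"dy": 0,"dz": 0,"rx": 0,"ry": 0,"rz": 0,"claw": 1}
    - {"dx": 0,"dy": 0,"dz": 0,"rx": 0,"ry": 0,"rz": 0,"claw": 1}
    - {"dx": 0,"dy": 0,"dz": 0,"rx": 0,"ry": 0,"rz": 0,"claw": 1}
    - {"dx": 0,"dy": 0,"dz": 0,"rx": 0,"ry": 0,"rz": 0,"claw": 1}
    - {"dx": 0,"dy": 0,"dz": 0,"rx": 0,"ry": 0,"rz": 0,"claw": 1}
    - {"dx": 0,"dy": 0,"dz": 0,"rx": 0,"ry": 0,"rz": 0,"claw": 1}
    - {"dx": 0,"dy": 0,"dz": 0,"rx": 0,"ry": 0,"rz": 0,"claw": 1}

```text
time_s: 4.15
ee_pos: [0.4974, -0.2691, 0.1555]
eef_rot: [-3.141, -0.0, 1.082]
force: [0.2, -0.5, 0.5]
grip_width: 0.0116
grip_force: 25.0
```

>>> step_arm:
  plan:
    - {"dx": 0,"dy": 0,"dz": -0.1,"rx": 0,"ry": 0,"rz": 0,"claw": 1}
    - {"dx": 0,"dy": 0,"dz": -0.2,"rx": 0,"ry": 0,"rz": 0,"claw": 1}
    - {"dx": 0,"dy": 0,"dz": -0.3,"rx": 0,"ry": 0,"rz": 0,"claw": 1}
    - {"dx": 0,"dy": 0,"dz": -0.3,"rx": 0,"ry": 0,"rz": 0,"claw": 1}
    - {"dx": 0,"dy": 0,"dz": -0.3,"rx": 0,"ry": 0,"rz": 0,"claw": 1}
    - {"dx": 0,"dy": 0,"dz": -0.3,"rx": 0,"ry": 0,"rz": 0,"claw": 1}
    - {"dx": 0,"dy": 0,"dz": -0.3,"rx": 0,"ry": 0,"rz": 0,"claw": 1}
    - {"dx": 0,"dy": 0,"dz": -0.1,"rx": 0,"ry": 0,"rz": 0,"claw": 1}
    - {"dx": 0,"dy": 0,"dz": 0,"rx": 0,"ry": 0,"rz": 0,"claw": 1}

```text
time_s: 5.05
ee_pos: [0.4976, -0.2692, 0.3466]
eef_rot: [3.139, 0.0, 1.082]
force: [-0.0, 0.1, -1.8]
grip_width: 0.012
grip_force: 25.0
```

>>> step_arm:
  plan:
    - {"dx": 0.2,"dy": -0.09,"dz": 0,"rx": 0,"ry": 0,"rz": 0,"claw": 1}
    - {"dx": 0.4,"dy": -0.18,"dz": 0,"rx": 0,"ry": 0,"rz": 0,"claw": 1}
    - {"dx": 0.45,"dy": -0.2,"dz": 0,"rx": 0,"ry": 0,"rz": 0,"claw": 1}
    - {"dx": 0.45,"dy": -0.2,"dz": 0,"rx": 0,"ry": 0,"rz": 0,"claw": 1}
    - {"dx": 0.45,"dy": -0.2,"dz": 0,"rx": 0,"ry": 0,"rz": 0,"claw": 1}
    - {"dx": 0.45,"dy": -0.2,"dz": 0,"rx": 0,"ry": 0,"rz": 0,"claw": 1}
    - {"dx": 0.45,"dy": -0.2,"dz": 0,"rx": 0,"ry": 0,"rz": 0,"claw": 1}
    - {"dx": 0.45,"dy": -0.2,"dz": 0,"rx": 0,"ry": 0,"rz": 0,"claw": 1}
    - {"dx": 0.45,"dy": -0.2,"dz": 0,"rx": 0,"ry": 0,"rz": 0,"claw": 1}
    - {"dx": 0.35,"dy": -0.15,"dz": 0,"rx": 0,"ry": 0,"rz": 0,"claw": 1}

```text
time_s: 6.05
ee_pos: [0.5286, 0.1809, 0.3436]
eef_rot: [-3.14, 0.002, 1.083]
force: [0.6, -1.0, -2.2]
grip_width: 0.0119
grip_force: 25.0
```

>>> step_arm:
  plan:
    - {"dx": 0.226,"dy": -0.111,"dz": 0,"rx": 0,"ry": 0,"rz": 0,"claw": 1}
    - {"dx": 0,"dy": 0,"dz": 0,"rx": 0,"ry": 0,"rz": 0,"claw": 1}
    - {"dx": 0,"dy": 0,"dz": 0,"rx": 0,"ry": 0,"rz": 0,"claw": 1}

```text
time_s: 6.35
ee_pos: [0.5298, 0.2033, 0.344]
eef_rot: [-3.14, 0.002, 1.083]
force: [-0.5, 0.5, -0.9]
grip_width: 0.0117
grip_force: 25.0
```

Run:
```python
from h import *
o=telemetry.get_obs(); p=viewer.camera("wrist"); save(p,"w2.png"); w=cloud(p,o)
q=w.reshape(-1,3); q=q[np.isfinite(q[:,2])]
m=(np.hypot(q[:,0]-.53,q[:,1]-.2035)<.06)
s=q[m&(q[:,2]>.088)&(q[:,2]<.105)]; print(len(s),cv2.minEnclosingCircle(s[:,:2].astype(np.float32)))
for lo in np.arange(.16,.36,.02):
    s=q[m&(q[:,2]>lo)&(q[:,2]<lo+.02)]
    if len(s)>5: print(round(lo,2),len(s),np.round(s.mean(0),4),np.round(np.ptp(s,axis=0),3))
print(o["ee_pos"],o["eef_rot"],o["grip_width"])
p=viewer.camera("scene"); w=cloud(p); q=w.reshape(-1,3); save(p,"s2.png")
m=(np.hypot(q[:,0]-.53,q[:,1]-.2035)<.05)
for lo in np.arange(.12,.36,.02):
    s=q[m&(q[:,2]>lo)&(q[:,2]<lo+.02)]
    if len(s)>5: print("s",round(lo,2),len(s),np.round(s.mean(0),4),np.round(np.ptp(s,axis=0),3))
cv2.imwrite("pics/c2.png",cv2.hconcat([cv2.resize(cv2.imread("pics/w2.png"),(400,300)),cv2.resize(cv2.imread("pics/s2.png")[100:325,280:580],(400,300))]))
```

```text
527 ((0.5309555530548096, 0.20416533946990967), 0.03160436451435089)
0.2 44 [0.5362 0.2133 0.2107] [0.014 0.028 0.019]
0.22 50 [0.5366 0.215  0.2308] [0.011 0.004 0.019]
0.24 60 [0.5369 0.2149 0.2501] [0.011 0.005 0.019]
0.26 66 [0.5369 0.2151 0.2697] [0.01  0.004 0.019]
0.28 96 [0.5371 0.2149 0.2897] [0.011 0.005 0.019]
0.3 213 [0.536  0.2125 0.3082] [0.013 0.01  0.02 ]
0.32 195 [0.5352 0.2117 0.3306] [0.011 0.007 0.02 ]
0.34 260 [0.5354 0.2116 0.3506] [0.014 0.009 0.02 ]
[0.52983684 0.20334739 0.34397688] [-3.14003317e+00  1.86615669e-03  1.08269574e+00] 0.011650408112273433
s 0.18 17 [0.5317 0.2034 0.1984] [0.016 0.028 0.004]
s 0.2 131 [0.5315 0.2024 0.2101] [0.018 0.03  0.02 ]
s 0.22 137 [0.5314 0.2021 0.2299] [0.018 0.031 0.019]
s 0.24 149 [0.5318 0.2025 0.2502] [0.02  0.031 0.02 ]
s 0.26 152 [0.5318 0.2027 0.27  ] [0.019 0.03  0.02 ]
s 0.28 141 [0.5319 0.2019 0.2888] [0.02 0.03 0.02]
s 0.3 125 [0.5346 0.2007 0.3086] [0.02  0.029 0.02 ]
s 0.32 110 [0.5352 0.2007 0.3297] [0.014 0.02  0.02 ]
s 0.34 104 [0.5351 0.2001 0.3489] [0.023 0.018 0.019]
```

View pics/c2.png

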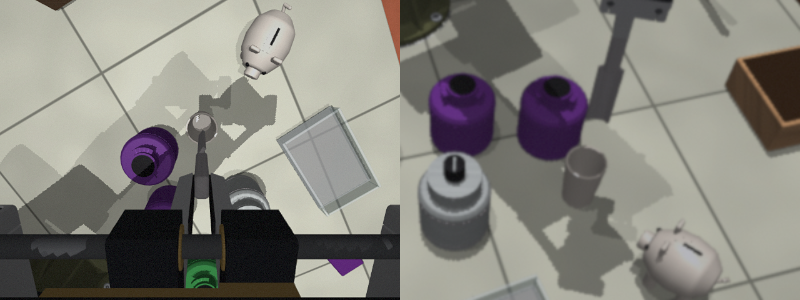

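The crops show the lifter hanging vertically (wrist half (202,155), scene half (608,90)), directly above the cup rim. Lowering.

>>> step_arm:
  plan:
    - {"dx": 0.01,"dy": 0,"dz": 0.2,"rx": 0,"ry": 0,"rz": 0,"claw": 1}
    - {"dx": 0,"dy": 0,"dz": 0.3,"rx": 0,"ry": 0,"rz": 0,"claw": 1}
    - {"dx": 0,"dy": 0,"dz": 0.3,"rx": 0,"ry": 0,"rz": 0,"claw": 1}
    - {"dx": 0,"dy": 0,"dz": 0.25,"rx": 0,"ry": 0,"rz": 0,"claw": 1}
    - {"dx": 0,"dy": 0,"dz": 0.2,"rx": 0,"ry": 0,"rz": 0,"claw": 1}
    - {"dx": 0,"dy": 0,"dz": 0.2,"rx": 0,"ry": 0,"rz": 0,"claw": 1}
    - {"dx": 0,"dy": 0,"dz": 0.2,"rx": 0,"ry": 0,"rz": 0,"claw": 1}
    - {"dx": 0,"dy": 0,"dz": 0.15,"rx": 0,"ry": 0,"rz": 0,"claw": 1}
    - {"dx": 0,"dy": 0,"dz": 0.05,"rx": 0,"ry": 0,"rz": 0,"claw": 1}
    - {"dx": 0,"dy": 0,"dz": 0,"rx": 0,"ry": 0,"rz": 0,"claw": 1}

```text
time_s: 7.45
ee_pos: [0.5305, 0.2035, 0.1603]
eef_rot: [-3.141, 0.001, 1.081]
force: [0.9, 0.0, -1.0]
grip_width: 0.0116
grip_force: 25.0
```

>>> step_arm:
  plan:
    - {"dx": 0,"dy": 0,"dz": 0.02,"rx": 0,"ry": 0,"rz": 0,"claw": 1}
    - {"dx": 0,"dy": 0,"dz": 0,"rx": 0,"ry": 0,"rz": 0,"claw": 1}

```text
time_s: 7.65
ee_pos: [0.5309, 0.2042, 0.1591]
eef_rot: [3.141, -0.001, 1.082]
force: [0.3, 0.7, -1.5]
grip_width: 0.0117
grip_force: 25.0
```

>>> step_arm:
  plan:
    - {"dx": 0,"dy": 0,"dz": 0.02,"rx": 0,"ry": 0,"rz": 0,"claw": 1}
    - {"dx": 0,"dy": 0,"dz": 0.02,"rx": 0,"ry": 0,"rz": 0,"claw": 1}
    - {"dx": 0,"dy": 0,"dz": 0,"rx": 0,"ry": 0,"rz": 0,"claw": 1}

```text
time_s: 7.95
ee_pos: [0.5305, 0.2044, 0.1543]
eef_rot: [-3.141, 0.0, 1.082]
force: [-0.5, 0.3, -0.9]
grip_width: 0.0122
grip_force: 25.0
```

>>> step_arm:
  plan:
    - {"dx": 0,"dy": 0,"dz": 0.01,"rx": 0,"ry": 0,"rz": 0,"claw": 1}
    - {"dx": 0,"dy": 0,"dz": 0,"rx": 0,"ry": 0,"rz": 0,"claw": 1}

```text
time_s: 8.15
ee_pos: [0.5305, 0.2044, 0.1534]
eef_rot: [-3.141, 0.0, 1.082]
force: [0.0, -0.7, -2.1]
grip_width: 0.0114
grip_force: 25.0
```

>>> step_arm:
  plan:
    - {"dx": 0,"dy": 0,"dz": 0.01,"rx": 0,"ry": 0,"rz": 0,"claw": 1}
    - {"dx": 0,"dy": 0,"dz": 0,"rx": 0,"ry": 0,"rz": 0,"claw": 1}

```text
time_s: 8.35
ee_pos: [0.5306, 0.2044, 0.1526]
eef_rot: [3.141, -0.0, 1.082]
force: [-0.1, -0.2, -1.7]
grip_width: 0.0115
grip_force: 25.0
```

>>> step_arm:
  plan:
    - {"dx": 0,"dy": 0,"dz": 0.01,"rx": 0,"ry": 0,"rz": 0,"claw": 1}
    - {"dx": 0,"dy": 0,"dz": 0,"rx": 0,"ry": 0,"rz": 0,"claw": 1}

```text
time_s: 8.55
ee_pos: [0.531, 0.2045, 0.1525]
eef_rot: [3.14, -0.001, 1.082]
force: [-1.1, 0.6, 5.4]
grip_width: 0.0117
grip_force: 25.0
```

>>> step_arm:
  plan:
    - {"dx": 0,"dy": 0,"dz": 0.01,"rx": 0,"ry": 0,"rz": 0,"claw": 1}
    - {"dx": 0,"dy": 0,"dz": 0,"rx": 0,"ry": 0,"rz": 0,"claw": 1}

```text
time_s: 8.75
ee_pos: [0.5315, 0.2046, 0.1524]
eef_rot: [3.139, -0.002, 1.082]
force: [-1.8, -0.5, 12.1]
grip_width: 0.012
grip_force: 25.0
```

>>> step_arm:
  plan:
    - {"dx": 0,"dy": 0,"dz": -0.015,"rx": 0,"ry": 0,"rz": 0,"claw": 1}
    - {"dx": 0,"dy": 0,"dz": 0,"rx": 0,"ry": 0,"rz": 0,"claw": 1}
    - {"dx": 0,"dy": 0,"dz": 0,"rx": 0,"ry": 0,"rz": 0,"claw": 0.84}
    - {"dx": 0,"dy": 0,"dz": 0,"rx": 0,"ry": 0,"rz": 0,"claw": 0.8}
    - {"dx": 0,"dy": 0,"dz": 0,"rx": 0,"ry": 0,"rz": 0,"claw": 0.75}
    - {"dx": 0,"dy": 0,"dz": 0,"rx": 0,"ry": 0,"rz": 0,"claw": 0.7}
    - {"dx": 0,"dy": 0,"dz": 0,"rx": 0,"ry": 0,"rz": 0,"claw": 0.6}
    - {"dx": 0,"dy": 0,"dz": 0,"rx": 0,"ry": 0,"rz": 0,"claw": 0.5}
    - {"dx": 0,"dy": 0,"dz": 0,"rx": 0,"ry": 0,"rz": 0,"claw": 0.3}
    - {"dx": 0,"dy": 0,"dz": 0,"rx": 0,"ry": 0,"rz": 0,"claw": 0.3}

```text
time_s: 9.75
ee_pos: [0.5306, 0.2043, 0.1521]
eef_rot: [3.142, -0.0, 1.082]
force: [-0.3, -0.5, 1.0]
grip_width: 0.0568
grip_force: 0.0
```

```bash
cat > chk.py <<'E'
from h import *
def up():
    p=viewer.camera("scene"); w=cloud(p); q=w.reshape(-1,3); save(p,"s_%d.png"%p["shot"])
    m=(np.hypot(q[:,0]-.53,q[:,1]-.2035)<.07)
    for lo in np.arange(.1,.2,.02):
        s=q[m&(q[:,2]>lo)&(q[:,2]<lo+.02)]
        if len(s)>5: print("s",round(lo,2),len(s),np.round(s.mean(0),4),np.round(np.ptp(s,axis=0),3))
    return p
E
python3 - <<'E'
from chk import *
o=telemetry.get_obs(); print(o["ee_pos"],o["grip_width"],o["force"]); p=up()
E
```

```text
[0.53059854 0.20434677 0.15205226] 0.056767491054846665 [-0.26717535 -0.49593578  0.99228358]
s 0.1 72 [0.5342 0.2026 0.1097] [0.02  0.029 0.02 ]
s 0.12 43 [0.5352 0.2012 0.1267] [0.014 0.018 0.018]
s 0.14 6 [0.5294 0.195  0.1522] [0.006 0.003 0.014]
s 0.16 18 [0.5586 0.1869 0.1751] [0.045 0.019 0.02 ]
s 0.18 73 [0.5659 0.1845 0.1901] [0.017 0.017 0.02 ]
```

>>> step_arm:
  plan:
    - {"dx": 0,"dy": 0,"dz": -0.1,"rx": 0,"ry": 0,"rz": 0,"claw": 0.3}
    - {"dx": 0,"dy": 0,"dz": -0.2,"rx": 0,"ry": 0,"rz": 0,"claw": 0.3}
    - {"dx": 0,"dy": 0,"dz": -0.3,"rx": 0,"ry": 0,"rz": 0,"claw": 0.3}
    - {"dx": 0,"dy": 0,"dz": -0.4,"rx": 0,"ry": 0,"rz": 0,"claw": 0.3}
    - {"dx": -0.3,"dy": 0.15,"dz": -0.1,"rx": 0,"ry": 0,"rz": 0,"claw": 0.3}
    - {"dx": -0.4,"dy": 0.2,"dz": 0,"rx": 0,"ry": 0,"rz": 0,"claw": 0.3}
    - {"dx": -0.4,"dy": 0.2,"dz": 0,"rx": 0,"ry": 0,"rz": 0,"claw": 0.3}
    - {"dx": -0.4,"dy": 0.2,"dz": 0,"rx": 0,"ry": 0,"rz": 0,"claw": 0.3}
    - {"dx": -0.36,"dy": 0.186,"dz": 0,"rx": 0,"ry": 0,"rz": 0,"claw": 0.3}
    - {"dx": 0,"dy": 0,"dz": 0,"rx": 0,"ry": 0,"rz": 0,"claw": 0.3}

```text
time_s: 10.8
ee_pos: [0.5257, -0.0076, 0.263]
eef_rot: [3.141, 0.0, 1.078]
force: [0.0, 0.1, 0.0]
grip_width: 0.0655
grip_force: 0.0
```

Run:
```python
from chk import *
o=telemetry.get_obs(); p=viewer.camera("wrist"); w=cloud(p,o); q=w.reshape(-1,3); q=q[np.isfinite(q[:,2])]
m=np.hypot(q[:,0]-.526,q[:,1]+.0035)<.06
for lo,hi in((.153,.17),(.124,.14)):
    s=q[m&(q[:,2]>lo)&(q[:,2]<hi)]
    if len(s)>5: print(lo,len(s),cv2.minEnclosingCircle(s[:,:2].astype(np.float32)),np.median(s[:,2]))
print(o["ee_pos"],o["eef_rot"]); s=up()
save(p,"a.png"); cv2.imwrite("pics/c3.png",cv2.hconcat([cv2.resize(cv2.imread("pics/a.png"),(400,300)),cv2.resize(cv2.imread("pics/s_%d.png"%s["shot"])[130:310,290:530],(400,300))]))
```

```text
0.153 1133 ((0.5273689031600952, -0.0036649079993367195), 0.016129953786730766) 0.16090845626099115
0.124 4714 ((0.5271677374839783, -0.0037408422213047743), 0.04024007171392441) 0.13297020805956916
[ 0.52569786 -0.0076088   0.26295694] [3.14053922e+00 2.27180791e-04 1.07763069e+00]
s 0.1 71 [0.5347 0.203  0.11  ] [0.019 0.029 0.019]
s 0.12 66 [0.5355 0.2016 0.1294] [0.014 0.019 0.019]
s 0.14 71 [0.5358 0.2018 0.1499] [0.016 0.018 0.019]
s 0.16 92 [0.5344 0.2029 0.1715] [0.018 0.021 0.02 ]
s 0.18 23 [0.5324 0.2034 0.1812] [0.014 0.015 0.003]
```

View pics/c3.png

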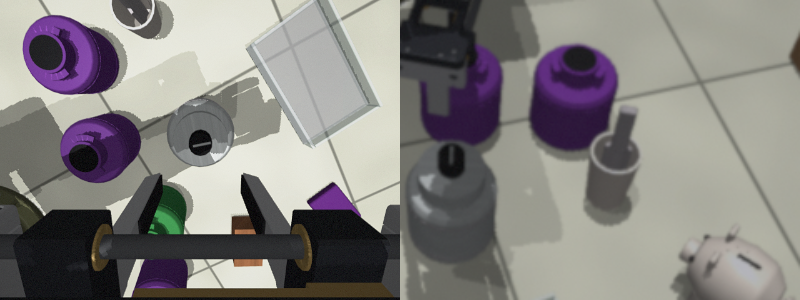

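The scene half shows the lifter upright and free in the cup at (622,145). The wrist half shows the knob at (202,142). Next I'll go onto the knob.

>>> step_arm:
  plan:
    - {"dx": 0.039,"dy": -0.01,"dz": 0.3,"rx": 0,"ry": 0,"rz": 0,"claw": 0.3}
    - {"dx": 0,"dy": 0,"dz": 0.3,"rx": 0,"ry": 0,"rz": 0,"claw": 0.3}
    - {"dx": 0,"dy": 0,"dz": 0.3,"rx": 0,"ry": 0,"rz": 0,"claw": 0.3}
    - {"dx": 0,"dy": 0,"dz": 0.15,"rx": 0,"ry": 0,"rz": 0,"claw": 0.3}
    - {"dx": 0,"dy": 0,"dz": 0.05,"rx": 0,"ry": 0,"rz": 0,"claw": 0.3}
    - {"dx": 0,"dy": 0,"dz": 0,"rx": 0,"ry": 0,"rz": 0,"claw": 1}
    - {"dx": 0,"dy": 0,"dz": 0,"rx": 0,"ry": 0,"rz": 0,"claw": 1}
    - {"dx": 0,"dy": 0,"dz": 0,"rx": 0,"ry": 0,"rz": 0,"claw": 1}
    - {"dx": 0,"dy": 0,"dz": 0,"rx": 0,"ry": 0,"rz": 0,"claw": 1}
    - {"dx": 0,"dy": 0,"dz": 0,"rx": 0,"ry": 0,"rz": 0,"claw": 1}
  grip_force: 20

```text
time_s: 11.9
ee_pos: [0.527, 0.0001, 0.1525]
eef_rot: [3.141, -0.0, 1.082]
force: [0.3, 0.3, -0.5]
grip_width: 0.0293
grip_force: 0.0
```

>>> step_arm:
  plan:
    - {"dx": 0,"dy": 0,"dz": 0,"rx": 0,"ry": 0,"rz": 0,"claw": 1}
    - {"dx": 0,"dy": 0,"dz": 0,"rx": 0,"ry": 0,"rz": 0,"claw": 1}
    - {"dx": 0,"dy": 0,"dz": 0,"rx": 0,"ry": 0,"rz": 0,"claw": 1}

```text
time_s: 12.2
ee_pos: [0.5268, 0.0001, 0.1521]
eef_rot: [3.142, -0.0, 1.082]
force: [-0.3, -0.4, -0.4]
grip_width: 0.0053
grip_force: 0.0
```

Run:
```python
from chk import *
o=telemetry.get_obs(); print(o["ee_pos"],o["grip_width"],o["grip_force"],o["force"])
p=viewer.camera("wrist"); save(p,"a4.png"); s=viewer.camera("scene"); save(s,"b4.png")
w=cloud(s); q=w.reshape(-1,3); r=q[(np.hypot(q[:,0]-.527,q[:,1]+.0037)<.06)&(q[:,2]>.125)&(q[:,2]<.136)]; print(len(r),cv2.minEnclosingCircle(r[:,:2].astype(np.float32)))
cv2.imwrite("pics/c4.png",cv2.hconcat([cv2.resize(cv2.imread("pics/a4.png"),(400,300)),cv2.resize(cv2.imread("pics/b4.png")[170:305,240:420],(400,300))]))
```

```text
[5.26843736e-01 7.28098882e-05 1.52087218e-01] 0.005319919547679613 0.0 [-0.29616748 -0.44476347 -0.40243044]
756 ((0.5279162526130676, -0.003913714550435543), 0.040547601878643036)
```

View pics/c4.png

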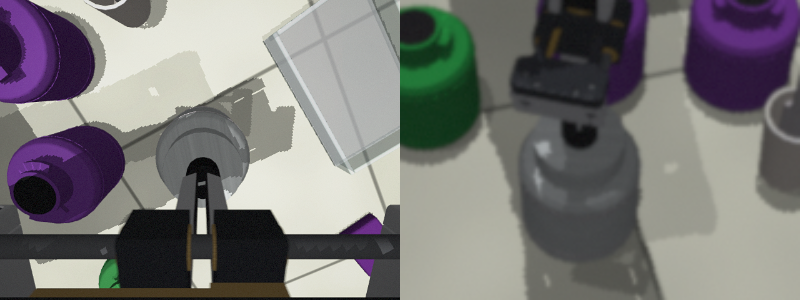

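Run:
```python
from chk import *
o=telemetry.get_obs(); p=viewer.camera("wrist"); save(p,"a5.png"); w=cloud(p,o); 
q=w.reshape(-1,3); img=p["img"].reshape(-1,3)
m=np.hypot(q[:,0]-.527,q[:,1]+.0035)<.05
for lo in np.arange(.13,.2,.008):
    s=q[m&(q[:,2]>lo)&(q[:,2]<lo+.008)]
    if len(s)>5: print(round(lo,3),len(s),np.round(s.mean(0),4),np.round(s.min(0),3),np.round(s.max(0),3))
print(o["grip_width"],o["ee_pos"],o["time_s"])
for v in range(250,345,12): print(v,[tuple(np.round(w[v,u]*1000).astype(int)) if np.isfinite(w[v,u,0]) else 0 for u in (296,308,322,336,348)])
im=cv2.imread("pics/a5.png")[220:370,240:400]; cv2.imwrite("pics/c5.png",cv2.resize(im,(640,600),interpolation=2))
```

```text
0.13 8144 [0.5319 0.0047 0.133 ] [ 0.488 -0.043  0.13 ] [0.567 0.036 0.138]
0.138 195 [0.5331 0.0078 0.1421] [ 0.515 -0.008  0.138] [0.543 0.012 0.146]
0.146 212 [0.5334 0.0077 0.15  ] [ 0.516 -0.008  0.146] [0.543 0.013 0.154]
0.154 857 [0.5325 0.0041 0.16  ] [ 0.516 -0.017  0.154] [0.543 0.012 0.162]
0.162 43 [0.5327 0.0038 0.1655] [ 0.524 -0.01   0.162] [0.542 0.011 0.17 ]
0.17 201 [0.532  0.007  0.1746] [0.522 0.001 0.17 ] [0.542 0.013 0.178]
0.178 308 [0.5317 0.0073 0.1821] [0.521 0.001 0.178] [0.543 0.013 0.186]
0.186 356 [0.5318 0.0072 0.19  ] [0.521 0.001 0.186] [0.543 0.013 0.194]
0.194 415 [0.5319 0.0072 0.1981] [0.521 0.001 0.194] [0.543 0.013 0.202]
0.0008202919429788402 [5.26829690e-01 7.99754251e-05 1.52050858e-01] 12.3
250 [(np.int64(519), np.int64(18), np.int64(132)), (np.int64(526), np.int64(15), np.int64(133)), (np.int64(533), np.int64(11), np.int64(133)), (np.int64(541), np.int64(7), np.int64(132)), (np.int64(547), np.int64(4), np.int64(133))]
262 [(np.int64(516), np.int64(12), np.int64(134)), (np.int64(525), np.int64(12), np.int64(147)), (np.int64(534), np.int64(1
[... 808 characters left out ...]

310 [(np.int64(522), np.int64(12), np.int64(207)), (np.int64(527), np.int64(10), np.int64(208)), (np.int64(521), np.int64(-12), np.int64(161)), (np.int64(537), np.int64(4), np.int64(207)), (np.int64(541), np.int64(3), np.int64(208))]
322 [(np.int64(523), np.int64(12), np.int64(218)), (np.int64(527), np.int64(9), np.int64(216)), (np.int64(511), np.int64(-31), np.int64(133)), (np.int64(537), np.int64(5), np.int64(218)), (np.int64(541), np.int64(3), np.int64(218))]
334 [(np.int64(523), np.int64(12), np.int64(227)), (np.int64(527), np.int64(10), np.int64(228)), (np.int64(472), np.int64(-104), np.int64(2)), (np.int64(536), np.int64(5), np.int64(226)), (np.int64(540), np.int64(3), np.int64(227))]
```

View pics/c5.png

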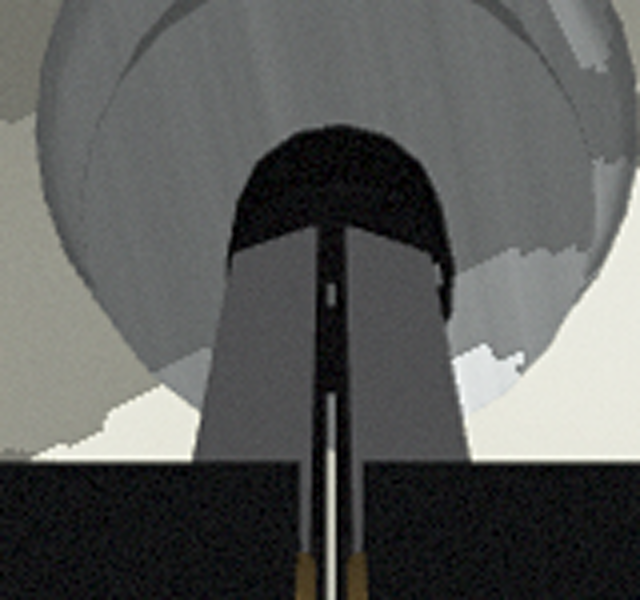

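The wrist crop shows the closed fingers ending at or inside the top of the knob (330,230), not around it. I'll rise and measure where the fingertips really are.

>>> step_arm:
  plan:
    - {"dx": 0,"dy": 0,"dz": -0.3,"rx": 0,"ry": 0,"rz": 0,"claw": 0.3}
    - {"dx": 0,"dy": 0,"dz": -0.3,"rx": 0,"ry": 0,"rz": 0,"claw": 0.3}
    - {"dx": 0,"dy": 0,"dz": 0,"rx": 0,"ry": 0,"rz": 0,"claw": 0.3}
    - {"dx": 0,"dy": 0,"dz": 0,"rx": 0,"ry": 0,"rz": 0,"claw": 0.3}
    - {"dx": 0,"dy": 0,"dz": 0,"rx": 0,"ry": 0,"rz": 0,"claw": 0.3}
    - {"dx": 0,"dy": 0,"dz": 0,"rx": 0,"ry": 0,"rz": 0,"claw": 0.3}

```text
time_s: 12.95
ee_pos: [0.5264, 0.0001, 0.211]
eef_rot: [-3.14, 0.001, 1.082]
force: [0.2, 0.2, 0.5]
grip_width: 0.045
grip_force: 0.0
```

Run:
```python
from chk import *
o=telemetry.get_obs(); p=viewer.camera("wrist"); save(p,"a6.png"); w=cloud(p,o); q=w.reshape(-1,3); q=q[np.isfinite(q[:,2])]
R=Rn.from_euler('xyz',o["eef_rot"]).as_matrix(); t=(q-o["ee_pos"])@R
print(o["ee_pos"],o["grip_width"],p["tool_from_camera"], ctrl.tcp_to_tips)
m=(abs(t[:,0])<.02)&(abs(t[:,1])<.07)&(t[:,2]<.035)&(t[:,2]>-.05)
for lo in np.arange(-.04,.035,.005):
    s=t[m&(t[:,2]>lo)&(t[:,2]<lo+.005)]
    if len(s)>3: print(round(lo,3),len(s),np.round(s.min(0),3),np.round(s.max(0),3))
m=np.hypot(q[:,0]-.526,q[:,1]+.0035)<.06
for lo,hi in((.153,.17),(.124,.14)):
    s=q[m&(q[:,2]>lo)&(q[:,2]<hi)]
    if len(s)>5: print(lo,len(s),cv2.minEnclosingCircle(s[:,:2].astype(np.float32)))
print(dir(ctrl))
```

```text
[5.26416403e-01 1.00160970e-04 2.10975327e-01] 0.044973455018035687 [[-1.23392415e-03 -9.64520509e-01 -2.64005049e-01  7.59704921e-02]
 [ 9.99999058e-01 -1.03157912e-03 -9.05072711e-04  1.16026168e-03]
 [ 6.00619095e-04 -2.64005917e-01  9.64520873e-01 -1.95124320e-01]
 [ 0.00000000e+00  0.00000000e+00  0.00000000e+00  1.00000000e+00]] 0.017
-0.04 319 [-0.008 -0.034 -0.04 ] [ 0.01   0.036 -0.035]
-0.035 297 [-0.009 -0.033 -0.035] [ 0.01   0.035 -0.03 ]
-0.03 277 [-0.009 -0.033 -0.03 ] [ 0.009  0.035 -0.025]
-0.025 217 [-0.009 -0.032 -0.025] [ 0.009  0.034 -0.02 ]
-0.02 117 [-0.009 -0.028 -0.02 ] [ 0.009  0.03  -0.016]
0.153 1576 ((0.5275713801383972, -0.0033975050318986177), 0.016129622235894203)
0.124 6278 ((0.5273210406303406, -0.003634738503023982), 0.040061671286821365)
['MotionError', '__class__', '__delattr__', '__dict__', '__dir__', '__doc__', '__eq__', '__format__', '__ge__', '__getattribute__', '__getstate__', '__gt__', '__hash__', '__init__', '__init_subclass__', '__le__', '__lt__', '__module__', '__ne__', '__new__', '__reduce__', '__reduce_ex__', '__repr__', '__setattr__', '__sizeof__', '__str__', '__subclasshook__', '__weakref__', 'tcp_to_tips']
```

View pics/a6.png

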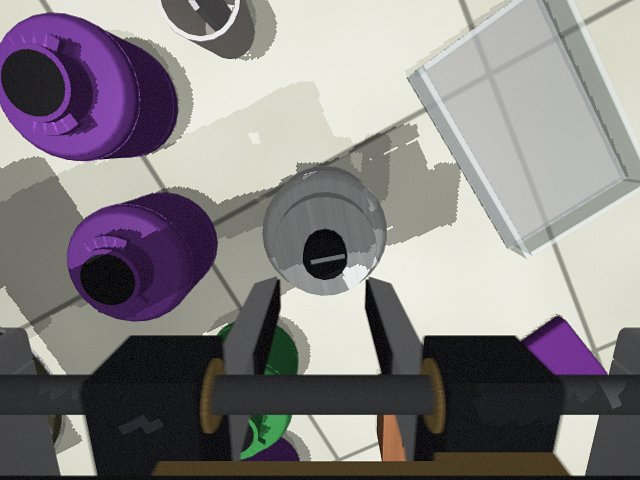

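The fingertips show at (275,285) and (372,285), and by depth they end about 16 mm behind the TCP rather than 17 mm ahead of it. That explains the miss: the fingers closed above the knob. The true tip height is TCP + 16 mm, so I'll go to a TCP height of about 0.122.

>>> step_arm:
  plan:
    - {"dx": -0.027,"dy": 0.027,"dz": 0.2,"rx": 0,"ry": 0,"rz": 0,"claw": 0.3}
    - {"dx": 0,"dy": 0,"dz": 0.2,"rx": 0,"ry": 0,"rz": 0,"claw": 0.3}
    - {"dx": 0,"dy": 0,"dz": 0.2,"rx": 0,"ry": 0,"rz": 0,"claw": 0.3}
    - {"dx": 0,"dy": 0,"dz": 0.15,"rx": 0,"ry": 0,"rz": 0,"claw": 0.3}
    - {"dx": 0,"dy": 0,"dz": 0.06,"rx": 0,"ry": 0,"rz": 0,"claw": 0.3}
    - {"dx": 0,"dy": 0,"dz": 0,"rx": 0,"ry": 0,"rz": 0,"claw": 0.3}

```text
time_s: 13.6
ee_pos: [0.5276, -0.0035, 0.1303]
eef_rot: [-3.14, 0.001, 1.082]
force: [-0.3, 0.1, 0.1]
grip_width: 0.066
grip_force: 0.0
```

>>> step_arm:
  plan:
    - {"dx": 0,"dy": 0,"dz": 0.04,"rx": 0,"ry": 0,"rz": 0,"claw": 0.3}
    - {"dx": 0,"dy": 0,"dz": 0.04,"rx": 0,"ry": 0,"rz": 0,"claw": 0.3}
    - {"dx": 0,"dy": 0,"dz": 0,"rx": 0,"ry": 0,"rz": 0,"claw": 1}
    - {"dx": 0,"dy": 0,"dz": 0,"rx": 0,"ry": 0,"rz": 0,"claw": 1}
    - {"dx": 0,"dy": 0,"dz": 0,"rx": 0,"ry": 0,"rz": 0,"claw": 1}
    - {"dx": 0,"dy": 0,"dz": 0,"rx": 0,"ry": 0,"rz": 0,"claw": 1}
    - {"dx": 0,"dy": 0,"dz": 0,"rx": 0,"ry": 0,"rz": 0,"claw": 1}
    - {"dx": 0,"dy": 0,"dz": 0,"rx": 0,"ry": 0,"rz": 0,"claw": 1}
    - {"dx": 0,"dy": 0,"dz": 0,"rx": 0,"ry": 0,"rz": 0,"claw": 1}
  grip_force: 20

```text
time_s: 14.5
ee_pos: [0.5279, -0.0035, 0.1232]
eef_rot: [3.142, -0.0, 1.082]
force: [0.2, 0.1, 2.9]
grip_width: 0.0319
grip_force: 20.0
```

The knob is gripped at 32 mm. Trying counter-clockwise first, 30°.

>>> step_arm:
  plan:
    - {"dx": 0,"dy": 0,"dz": 0,"rx": 0,"ry": 0,"rz": -0.055,"claw": 1}
    - {"dx": 0,"dy": 0,"dz": 0,"rx": 0,"ry": 0,"rz": -0.056,"claw": 1}
    - {"dx": 0,"dy": 0,"dz": 0,"rx": 0,"ry": 0,"rz": -0.056,"claw": 1}
    - {"dx": 0,"dy": 0,"dz": 0,"rx": 0,"ry": 0,"rz": -0.056,"claw": 1}
    - {"dx": 0,"dy": 0,"dz": 0,"rx": 0,"ry": 0,"rz": -0.056,"claw": 1}
    - {"dx": 0,"dy": 0,"dz": 0,"rx": 0,"ry": 0,"rz": -0.056,"claw": 1}

```text
time_s: 15.1
ee_pos: [0.528, -0.0035, 0.1232]
eef_rot: [3.141, -0.0, 1.612]
force: [-0.9, 1.8, 1.6]
grip_width: 0.0318
grip_force: 20.0
```

```bash
cat > line.py <<'E'
from chk import *
def line():
    o=telemetry.get_obs(); print(np.round(o["moment"],3),np.round(o["force"],1),np.round(o["eef_rot"],3))
    p=viewer.camera("wrist"); save(p,"l%d.png"%p["shot"]); w=cloud(p,o)
    # bright pixels on the knob top (z ~ .161)
    for c in (0,):
        g=p["img"].mean(-1); m=(abs(w[...,2]-.161)<.004)&(np.hypot(w[...,0]-.5275,w[...,1]+.0035)<.0155)&(g>70)
        s=w[m][:,:2]
        if len(s)>8:
            d=np.linalg.svd(s-s.mean(0),full_matrices=0)[2][0]; print(len(s),"line deg",np.degrees(np.arctan2(d[1],d[0]))%180)
        else: print("few",len(s))
E
python3 -c "
from line import *
line()"
```

```text
[ 0.238  0.091 -0.019] [-0.9  1.8  1.6] [ 3.141 -0.     1.612]
323 line deg 13.749731501899902
```

The line went from about −14° to +14° with no stop, so counter-clockwise loosens. Continuing to about 78°.

>>> step_arm:
  plan:
    - {"dx": 0,"dy": 0,"dz": 0,"rx": 0,"ry": 0,"rz": -0.066,"claw": 1}
    - {"dx": 0,"dy": 0,"dz": 0,"rx": 0,"ry": 0,"rz": -0.066,"claw": 1}
    - {"dx": 0,"dy": 0,"dz": 0,"rx": 0,"ry": 0,"rz": -0.066,"claw": 1}
    - {"dx": 0,"dy": 0,"dz": 0,"rx": 0,"ry": 0,"rz": -0.066,"claw": 1}
    - {"dx": 0,"dy": 0,"dz": 0,"rx": 0,"ry": 0,"rz": -0.066,"claw": 1}
    - {"dx": 0,"dy": 0,"dz": 0,"rx": 0,"ry": 0,"rz": -0.066,"claw": 1}
    - {"dx": 0,"dy": 0,"dz": 0,"rx": 0,"ry": 0,"rz": -0.066,"claw": 1}
    - {"dx": 0,"dy": 0,"dz": 0,"rx": 0,"ry": 0,"rz": -0.066,"claw": 1}

```text
time_s: 15.95
ee_pos: [0.528, -0.0035, 0.1232]
eef_rot: [3.141, 0.0, 2.44]
force: [-1.0, 0.4, 2.2]
grip_width: 0.0314
grip_force: 20.0
```

```bash
python3 -c "
from line import *
line()"
```

```text
[ 0.09   0.006 -0.042] [-1.   0.4  2.2] [3.141 0.    2.44 ]
305 line deg 60.98513807913238
```

Turned about 76–78°. Trying a gentle lift.

>>> step_arm:
  plan:
    - {"dx": 0,"dy": 0,"dz": -0.04,"rx": 0,"ry": 0,"rz": 0,"claw": 1}
    - {"dx": 0,"dy": 0,"dz": -0.04,"rx": 0,"ry": 0,"rz": 0,"claw": 1}
    - {"dx": 0,"dy": 0,"dz": -0.04,"rx": 0,"ry": 0,"rz": 0,"claw": 1}
    - {"dx": 0,"dy": 0,"dz": 0,"rx": 0,"ry": 0,"rz": 0,"claw": 1}
  grip_force: 25

```text
time_s: 16.4
ee_pos: [0.5282, -0.0036, 0.1357]
eef_rot: [3.141, 0.001, 2.436]
force: [0.6, 0.3, -1.0]
grip_width: 0.0311
grip_force: 25.0
```

Free: the force is only the cap's weight. Lifting further.

>>> step_arm:
  plan:
    - {"dx": 0,"dy": 0,"dz": -0.1,"rx": 0,"ry": 0,"rz": 0,"claw": 1}
    - {"dx": 0,"dy": 0,"dz": -0.15,"rx": 0,"ry": 0,"rz": 0,"claw": 1}
    - {"dx": 0,"dy": 0,"dz": -0.2,"rx": 0,"ry": 0,"rz": 0,"claw": 1}
    - {"dx": 0,"dy": 0,"dz": -0.2,"rx": 0,"ry": 0,"rz": 0,"claw": 1}
    - {"dx": 0,"dy": 0,"dz": -0.2,"rx": 0,"ry": 0,"rz": 0,"claw": 1}
    - {"dx": 0,"dy": 0,"dz": -0.1,"rx": 0,"ry": 0,"rz": 0,"claw": 1}
    - {"dx": 0,"dy": 0,"dz": 0,"rx": 0,"ry": 0,"rz": 0,"claw": 1}
    - {"dx": 0,"dy": 0,"dz": 0,"rx": 0,"ry": 0,"rz": 0,"claw": 1}
    - {"dx": 0,"dy": 0,"dz": 0,"rx": 0,"ry": 0,"rz": 0,"claw": 1}

```text
time_s: 17.3
ee_pos: [0.5276, -0.0035, 0.229]
eef_rot: [-3.141, -0.001, 2.437]
force: [-0.4, 0.8, -1.5]
grip_width: 0.0315
grip_force: 25.0
```

Run:
```python
from chk import *
p=up(); w=cloud(p); q=w.reshape(-1,3)
s=q[(np.hypot(q[:,0]-.528,q[:,1]+.0035)<.045)&(q[:,2]>.19)&(q[:,2]<.235)]; print(s.min(0),s.max(0))
t=s[(s[:,2]>.222)&(s[:,2]<.23)]; A=np.c_[t[:,:2],np.ones(len(t))]; print(len(t),np.linalg.lstsq(A,t[:,2],rcond=None)[0])
im=cv2.imread("pics/s_%d.png"%p["shot"])[130:400,180:540]; cv2.imwrite("pics/c7.png",cv2.resize(im,(720,540),interpolation=2))
```

```text
s 0.1 75 [0.5344 0.2023 0.1096] [0.019 0.031 0.019]
s 0.12 68 [0.5355 0.2016 0.1297] [0.018 0.019 0.02 ]
s 0.14 70 [0.5357 0.2023 0.1499] [0.019 0.018 0.02 ]
s 0.16 91 [0.5346 0.2021 0.172 ] [0.018 0.021 0.02 ]
s 0.18 23 [0.5327 0.2052 0.1813] [0.013 0.015 0.003]
[ 0.52435149 -0.04387703  0.20938659] [0.56857085 0.03214917 0.23496412]
120 [0.01163289 0.00782672 0.21992487]
```

View pics/c7.png

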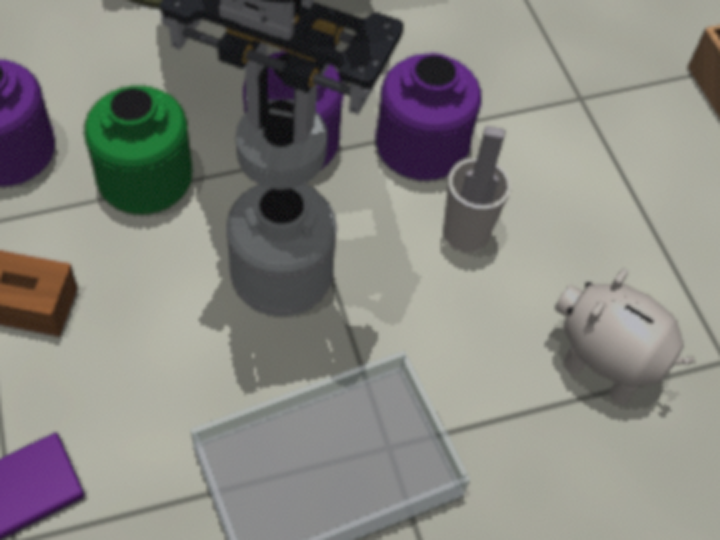

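The view shows the cap held level at (281,150), well above the open neck (281,205). The lifter stands upright in the cup (487,165), and the dish, pad and piggy bank are untouched. The cap is about 106 mm up, so I'm handing in.

```bash
python3 -c "
from station import hand_in
print(hand_in())"
```

```text
the job is handed in; nothing more can be done
None
```

The job is done and handed in: the lifter stands upright and free in the white cup, the cap came off counter-clockwise and is still held level about 10 cm above where it sat, and the dish, pad and piggy bank were left alone.

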